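# Set the battery tester's shuttle on its stop and feed the pack

## Task

Push the tester's sprung shuttle all the way in and let go, so that it springs back and latches on the stop pin at mid position; take the hand off it there. Then push the battery pack along its track, flat on the deck, fully home into the shuttle's pocket. Only push, never grip or lift anything, and leave the other things on the counter where they are.

Things in the scene. Friction and masses are not known exactly. Their poses are not given: they have to be found in the camera images.
- tester: The battery tester, fixed. Origin: on the counter under its middle; x points the way the shuttle is pushed, z up. Grey painted deck, top 12 mm above the counter, x -112 to 88 mm by the shuttle, which runs along x on y = 0. Grey instrument head behind it at x 84 to 192, y -64 to 64 mm, 56 mm tall.
- track (a point): Middle of the infeed track's floor, on the deck, 184 mm to the +y side of the tester's origin. The straight track runs along y, 248 mm long (y 60 to 308 mm of the tester), open at both ends, between two rails 63 mm apart and 20 mm high above the deck. Axes as the tester's.
- pin_block (a point): Top centre of the steel block (30 x 24 mm, top 44 mm above the counter) beside the shuttle that holds the spring-loaded stop pin: a 10 mm steel pin that points at the shuttle (+y), black knob on its outer end. It works by itself.
- shuttle (a joint): Shuttle travel along the tester's +x, m: 0 rest, 0.070 far end (hard stop). Spring force back: 4 N at 0, 7 N at 0.040, 10 N at 0.070; plus about 3 N from the pin between 0.015 and 0.040; lightly damped (25 N per m/s). Once pushed past 0.041 the pin snaps in behind a tooth; let go, the shuttle springs back onto it and stays at mid position, 0.040, pocket in line with the track. Let go earlier, it returns to 0.
- shuttle_face (a point): Centre of the push face, the flat -x side of the shuttle's steel front wall, normal to the tester's x; moves with the shuttle. The wall is 16 mm thick, runs from 66 mm to the -y side to 50 mm to the +y side of this point and from 13 to 51 mm above the counter; the point is 36 mm above it.
- shuttle_pocket (a point): Where the pack's origin lies when fully home in the shuttle's pocket, on the deck; moves with the shuttle, axes as the tester's. The shuttle is a steel U, 26 mm (front wall 39 mm) above the deck, open on top and to +y. Pocket 66 mm wide along x; end wall 50 mm to the -y side, mouth 52 mm to the +y side of this point.
- pack: The battery pack, a plain grey slab 60 mm (x) by 100 mm (y) by 22 mm tall, about 0.15 to 0.3 kg, lying loose on the deck in the infeed track between the rails, x and y along the tester's. Origin: centre of its underside. Its terminal end (-y) faces the shuttle.
- cell: Bystander: a fat round dry cell, 33 mm across, 61 mm tall, standing; loose. Origin: centre of its underside.
- block_battery: Bystander: a small block battery, 18 x 27 x 45 mm tall, standing; loose. Origin: centre of its underside.
- reel: Bystander: a solder reel, 64 mm across, 40 mm tall, lying flat; loose. Origin: centre of its underside.
- screwdriver: Bystander: a screwdriver, 180 mm long, lying along its own x; loose. Origin: centre of its underside (near the middle of its length).
- parts_tub: Bystander: a small open red tub, 90 x 70 x 45 mm tall; loose. Origin: centre of its underside.
- jar: Bystander: a small jar, 48 mm across, 60 mm tall; loose. Origin: centre of its underside.
- spanner: Bystander: a spanner, 130 mm long, lying along its own x; loose. Origin: centre of its underside (near the middle of its length).
Mind the look-alikes: they are no part of the job. Of the things that look like the pack, the middle-sized one is meant.

How it is judged:
By the outcome, as a careful person would: the job done as asked, in the order asked, and still so for the second after the job is handed in, with the robot touching nothing.
It also fails if it takes over 48 s, if anything falls off the work surface, if the arm or the gripper's body presses on something with over 40 N, if the wrist force passes 120 N, or if a joint passes its speed limit or range.

## Robot

A 6-joint arm with a two-finger parallel gripper is mounted at the origin on the work surface. World frame = base frame: x ahead of the robot, y to its left, z up, the work surface at z = 0. Lengths are in m, angles in rad, forces in N, time in s.
With the tool pointing down it reaches from about 0.25 to 0.725 m from the base axis. Payload 4 kg.
Tool frame: the origin (TCP) lies between the finger pads; the fingertips stand 17 mm ahead of it and the grasp point (between the pads) lies 2 mm behind it; z points along the fingers, y is the direction in which the jaws open and shut (so a half turn about z gives the same grasp; the last joint's range is limited). The gripper opens to 85 mm and grips with 20 to 120 N. Pads are 22 mm wide; open, the fingers measure 114 mm over their backs; the gripper's body (76 mm by 85 mm) begins 54 mm behind the grasp point. The pads swing forward as they close: fully open they stand 13 mm farther back than shut.
Start: joints at [-1.263, 0.241, 0.005, 1.335, 0, 1.571], TCP at [0.151, -0.477, 0.248] pointing down, gripper open.
Joint ranges: [-2.72, 2.72], [-1.05, 1.87], [-1.09, 1.28], [-1.99, 2.15], [-1.42, 1.44], [-3.14, 3.14]. Speed limits (rad/s): [2.79, 2.79, 3.14, 3.14, 3.14, 3.14].

## Interface

Orientations are given as a unit quaternion [x, y, z, w].
In Python, from workcell import readout, viewer, order gives the robot as it stands. The module is installed in compiled form; this text tells all that it offers.
- The arm moves only by the shell command python3 -m crank 'ROWS'. ROWS is text: rows parted by semicolons, each of 7 numbers parted by spaces: the shift along the tool's x, y, z in m, then the turn, a rotation vector about the tool's x, y, z in rad, then the gripper's target within -1 to 1 (shut at 1, half-way at 0, fully open at -1). A call has 1 to 20 rows; each row shifts and turns the pose as measured when the row begins, along the tool's axes as they then stand; what a row does not reach is not made up. A row lasts 1/12 s, in which the tool goes at most 41.7 mm and 7.16 degrees, less where a joint would pass 70% of its speed; a pose out of reach is approached as far as the arm can. A call with a gripper value outside its range is refused whole. The fingers move at their own pace and stop on an object; the grip force is fixed at half the most. Time passes only in rows, so rows that do not move let the fingers close. It gives the time, the measured TCP pose, the force and the opening at its end, in the units of the state.
- readout.get_obs(): the state, without advancing time (a new reading comes with each control period).
- viewer.camera(name): name is "scene" or "top" or "wrist"; returns the picture (420x560x3 uint8, red, green, blue); there is no depth.
- viewer.calibration(name): a dict with "fx", "fy", "cx", "cy" (pixels), "eye" and "rotation" of the camera in the world. Camera axes: x right, y down, z forward; pixel columns grow to the right and rows downward; lengths in m; the calibration is good to about 2 mm. The wrist camera is an equidistant fisheye: a pixel r from the principal point sees the ray r / f radians off the axis. A picture is of the moment at which its call begins: read the wrist's pose just before it. calibration takes no time and is no camera call; for the wrist camera it gives the pose at the moment of the call.
- order.job_done(): hands the job in, once; it reports no verdict.
The state is a dict: "clock": time; "joint_pos": joint angles; "joint_vel": joint speeds; "tau": joint torques, N m; "eef_pos": TCP position; "tool_rot": TCP orientation; "ft_force": force on the tool from outside, world axes, zero at the start; "ft_torque": the same for the moment, N m; "grip_width": finger opening in m.
Only numpy, scipy, OpenCV 4.12 (cv2) and the standard library are available. Lean on these libraries where they do the work, as an engineer would, in place of code of your own. Each camera call takes 0.05 s, during which the arm holds its last target. There are 200 camera calls.

## Working session

There is one attempt and no reset: what is moved stays moved. The work goes in short steps, Python scripts to look and compute and a shell command to move; the robot and the scene stay as the last step left them, time stands still between calls to the robot, and variables do not carry over. Pictures are saved under pics/ and viewed, about 8 in all and at most 12, crops included, and the job is handed in when it is done.

```bash
mkdir -p pics; python3 - <<'E'
from workcell import readout, viewer
import cv2
o=readout.get_obs()
for k,v in o.items(): print(k,v)
for n in("top","scene"):
    im=viewer.camera(n); cv2.imwrite(f"pics/{n}0.png",cv2.cvtColor(im,cv2.COLOR_RGB2BGR)); print(n,viewer.calibration(n))
E
```

```text
clock 0.0
joint_pos [-1.26298652e+00  2.41413565e-01  3.72536585e-03  1.33518839e+00
 -1.39052573e-05  1.57082127e+00]
joint_vel [-1.37447194e-03  1.36769730e-03  4.64397567e-06  2.01361293e-03
  2.61085480e-03 -9.36048725e-04]
tau [ 1.12432721e-03 -3.72315645e+01  2.52410477e+01  1.70006684e-02
  2.88040937e-04  9.49187267e-06]
eef_pos [ 0.15130295 -0.47593691  0.24741305]
tool_rot [ 9.88181376e-01  1.53285638e-01 -1.66333397e-04 -1.02676941e-03]
ft_force [-0.39770207  0.1004706   0.39520978]
ft_torque [-0.03412446 -0.02644162  0.03244726]
grip_width 0.08488955872018654
top {'fx': 462.6172805676607, 'fy': 462.6172805676607, 'cx': 284.9957925283909, 'cy': 206.38743561074116, 'eye': array([0.29000524, 0.02373994, 1.35682351]), 'rotation': array([-0.6980203 ,  0.7114936 , -0.06200099,  0.05196528])}
scene {'fx': 433.4216450727257, 'fy': 433.4216450727257, 'cx': 277.98088799629846, 'cy': 212.91208237747495, 'eye': array([1.06507431, 0.66739228, 0.60383463]), 'rotation': array([ 0.29996008,  0.82821783, -0.43997308, -0.17465071])}
```

View pics/top0.png

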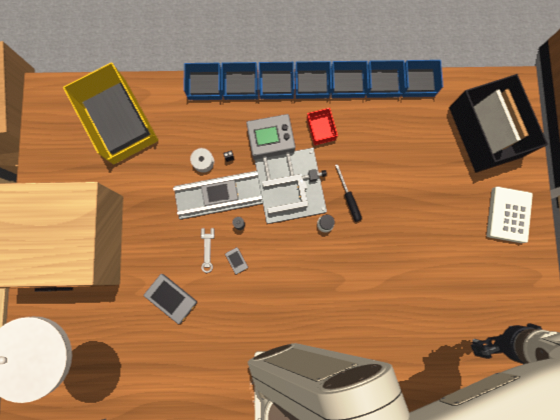

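View pics/scene0.png

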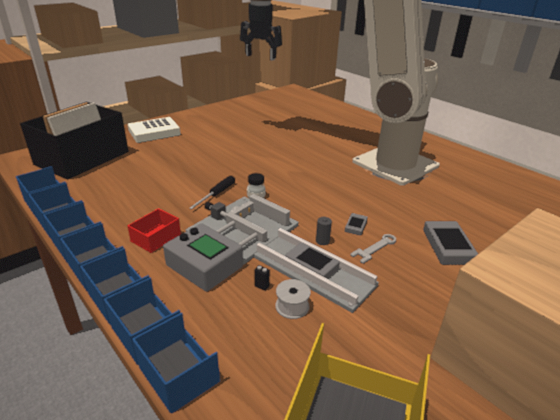

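The top view shows the tester at about (290,185), its head at (271,134), the track with the pack at (217,192) to the left, and the pin block at (313,176). The jar (326,223) and the cell (238,223) stand near the shuttle's front. Next I'll zoom in to measure.

```bash
python3 - <<'E'
import cv2
im=cv2.imread("pics/top0.png")[100:250,165:365]
cv2.imwrite("pics/crop0.png",cv2.resize(im,None,fx=4,fy=4,interpolation=cv2.INTER_CUBIC))
E
```

```text
(no output)
```

View pics/crop0.png

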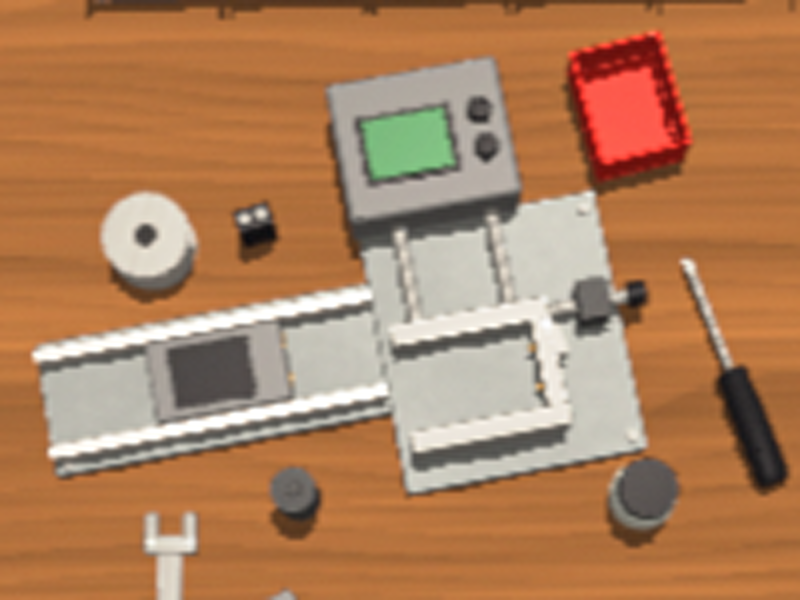

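```bash
cat >h.py <<'E'
import numpy as np
from scipy.spatial.transform import Rotation as R
from workcell import viewer
C=viewer.calibration("top"); Rm=R.from_quat(C["rotation"]).as_matrix()
def px(U,V,z):
    u=165+U/4-.375; v=100+V/4-.375
    d=Rm@np.array([(u-C["cx"])/C["fx"],(v-C["cy"])/C["fy"],1]); e=np.array(C["eye"])
    return (e+d*(z-e[2])/d[2])
E
python3 - <<'E'
from h import *
from scipy.optimize import least_squares
np.set_printoptions(precision=4,suppress=True)
# U,V,z,tx,ty (None unknown)
n=np.nan
P=[(330,88,.056,.192,.064),(495,60,.056,.192,-.064),(520,190,.056,.084,-.064),(352,220,.056,.084,.064),
(408,493,.012,-.112,n),(645,447,.012,-.112,n),(593,193,.012,.088,n),(35,355,.032,n,.308),(52,452,.032,n,.308)]
W=np.array([px(*p[:3])[:2] for p in P]); T=np.array([p[3:] for p in P])
def loc(q,w): c,s=np.cos(q[2]),np.sin(q[2]); return (np.atleast_2d(w)[:,:2]-q[:2])@np.array([[c,-s],[s,c]])
f=lambda q:np.nan_to_num(loc(q,W)-T).ravel()
s=least_squares(f,[.36,.02,.2],loss='soft_l1',f_scale=.003); q=s.x; print("tester",q); print(np.round(f(q).reshape(-1,2)*1e3,1))
print("eye rel",loc(q,C["eye"]))
for nm,U,V,z in [("railtopL",35,355,.032),("railbotL",52,452,.032),("pack",147,343,.034),("pack",280,320,.034),("pack",292,393,.034),("pack",158,420,.034),
 ("wall",412,437,.051),("wall",412,452,.051),("wall",570,408,.051),("wall",570,428,.051),("pin block",593,285,.044),("knob",635,294,.03),("jar",646,487,.06),("jar",640,510,0.005),("cell",295,487,.061),("reel",147,232,.04),("block",254,212,.045),("back",392,328,.038),("back",392,345,.038),("endwall",550,300,.038)]:
    w=px(U,V,z); print(nm,w,loc(q,w)[0])
E
```

```text
tester [0.5804 0.0167 0.1712]
[[-3.8 -2.8]
 [-5.1  2.1]
 [ 2.3  3.2]
 [ 2.9 -0.8]
 [ 1.   0. ]
 [ 1.7  0. ]
 [-1.7  0. ]
 [ 0.  -0. ]
 [ 0.  -1.2]]
eye rel [[-0.2849  0.0563]]
railtopL [0.5645 0.3265 0.032 ] [0.0371 0.308 ]
railbotL [0.4928 0.313  0.032 ] [-0.0358  0.3068]
pack [0.5715 0.245  0.034 ] [0.0301 0.2264]
pack [0.587  0.1482 0.034 ] [0.0289 0.1284]
pack [0.5326 0.1397 0.034 ] [-0.0261  0.1293]
pack [0.5145 0.2365 0.034 ] [-0.0274  0.2278]
wall [0.4961 0.0527 0.051 ] [-0.0769  0.0498]
wall [0.4852 0.0529 0.051 ] [-0.0876  0.0518]
wall [ 0.5151 -0.0607  0.051 ] [-0.0776 -0.0652]
wall [ 0.5005 -0.0603  0.051 ] [-0.0918 -0.0623]
pin block [ 0.6069 -0.0805  0.044 ] [ 0.0095 -0.1003]
knob [ 0.6029 -0.1123  0.03  ] [ 0.0002 -0.131 ]
jar [ 0.4559 -0.1123  0.06  ] [-0.1447 -0.106 ]
jar [ 0.4459 -0.1131  0.005 ] [-0.1546 -0.105 ]
cell [0.4603 0.1355 0.061 ] [-0.0981  0.1374]
reel [0.6532 0.2447 0.04  ] [0.1106 0.2122]
block [0.6656 0.166  0.045 ] [0.1094 0.1325]
back [0.5787 0.0665 0.038 ] [0.0068 0.0493]
back [0.5661 0.0666 0.038 ] [-0.0056  0.0516]
endwall [ 0.5976 -0.0492  0.038 ] [ 0.0058 -0.0679]
```

```bash
cat >d.py <<'E'
import sys, numpy as np
from scipy.spatial.transform import Rotation as R
from workcell import readout
Q=np.array([.5804,.0167]); A=.1712
c,s=np.cos(A),np.sin(A)
o=readout.get_obs(); M=R.from_quat(o["tool_rot"]).as_matrix()
np.set_printoptions(precision=4,suppress=True)
p=np.array(o["eef_pos"]); w=p[:2]-Q
print("t",o["clock"],"local",c*w[0]+s*w[1],-s*w[0]+c*w[1],"tip z",p[2]-.017,"yaw",np.arctan2(M[1,0],M[0,0]),"F",o["ft_force"],"grip",o["grip_width"])
if len(sys.argv)>1:
    t=np.array([float(a) for a in sys.argv[1:4]])  # local x,y, tip z
    g=np.array([Q[0]+c*t[0]-s*t[1],Q[1]+s*t[0]+c*t[1],t[2]+.017])
    T=np.array([[c,s,0],[s,-c,0],[0,0,-1]])
    print("tool shift",M.T@(g-p),"turn",R.from_matrix(M.T@T).as_rotvec())
E
python3 -m crank '0 0 0 0 0 0.07 1;0 0 0 0 0 0.067 1;0 0 0 0 0 0 1'; python3 d.py -0.14 0 0.12
```

```text
clock: 0.35
eef_pos: [0.151, -0.475, 0.2459]
tool_rot: [0.997, 0.082, -0.001, -0.003]
ft_force: [-0.9, 1.2, 0.2]
grip_width: 0.0514
t 0.35 local -0.5069118382903249 -0.41131693807976255 tip z 0.22887169531744395 yaw 0.165119743838835 F [-0.873   1.2114  0.2375] grip 0.051408408996978704
tool shift [ 0.3645 -0.4129  0.1109] turn [-0.0056  0.0008 -0.0061]
```

```bash
python3 -m crank '0.0228 -0.0258 0.006 0 0 0 1;0.0228 -0.0258 0.006 0 0 0 1;0.0228 -0.0258 0.006 0 0 0 1;0.0228 -0.0258 0.006 0 0 0 1;0.0228 -0.0258 0.006 0 0 0 1;0.0228 -0.0258 0.006 0 0 0 1;0.0228 -0.0258 0.006 0 0 0 1;0.0228 -0.0258 0.006 0 0 0 1;0.0228 -0.0258 0.006 0 0 0 1;0.0228 -0.0258 0.006 0 0 0 1;0.0228 -0.0258 0.006 0 0 0 1;0.0228 -0.0258 0.006 0 0 0 1;0.0228 -0.0258 0.006 0 0 0 1;0.0228 -0.0258 0.006 0 0 0 1;0.0228 -0.0258 0.006 0 0 0 1'; python3 d.py -0.14 0 0.026
```

```text
clock: 1.6
eef_pos: [0.4275, -0.0206, 0.1508]
tool_rot: [0.996, 0.088, -0.0, -0.001]
ft_force: [0.1, -0.8, 0.6]
grip_width: -0.0003
t 1.6 local -0.1569776662561885 -0.01072049177274658 tip z 0.13379980762879023 yaw 0.17705712088036546 F [ 0.0714 -0.7976  0.6243] grip -0.0003400096810636116
tool shift [ 0.0171 -0.0104  0.1078] turn [-0.0021  0.0008  0.0059]
```

```bash
python3 -m crank '0.006 -0.005 0.035 0 0 0.006 1;0.006 -0.005 0.035 0 0 0 1;0.004 0 0.035 0 0 0 1;0 0 0 0 0 0 1'; python3 d.py -0.14 0 0.026; python3 - <<'E'
from workcell import viewer
import cv2,numpy as np
a=viewer.camera("top")[130:250,165:365];b=viewer.camera("scene")[160:310,140:340]
a=cv2.resize(a,(500,300),interpolation=3);b=cv2.resize(b,(800,600),interpolation=3)[:,100:]
a=cv2.resize(viewer.camera("scene")[160:310,180:380],(800,600),interpolation=3)
cv2.imwrite("pics/s1.png",a[:,:,::-1])
E
```

```text
clock: 1.93
eef_pos: [0.4488, 0.0007, 0.0434]
tool_rot: [0.995, 0.096, 0.004, -0.002]
ft_force: [-1.0, -0.0, -0.6]
grip_width: 0.0003
t 1.9333 local -0.1323907937733636 0.006627595557650374 tip z 0.026418469619745623 yaw 0.1913506418495412 F [-0.9727 -0.0464 -0.6285] grip 0.0003291703020871646
tool shift [-0.0077  0.0065  0.0003] turn [-0.0023 -0.0089  0.0202]
```

View pics/s1.png

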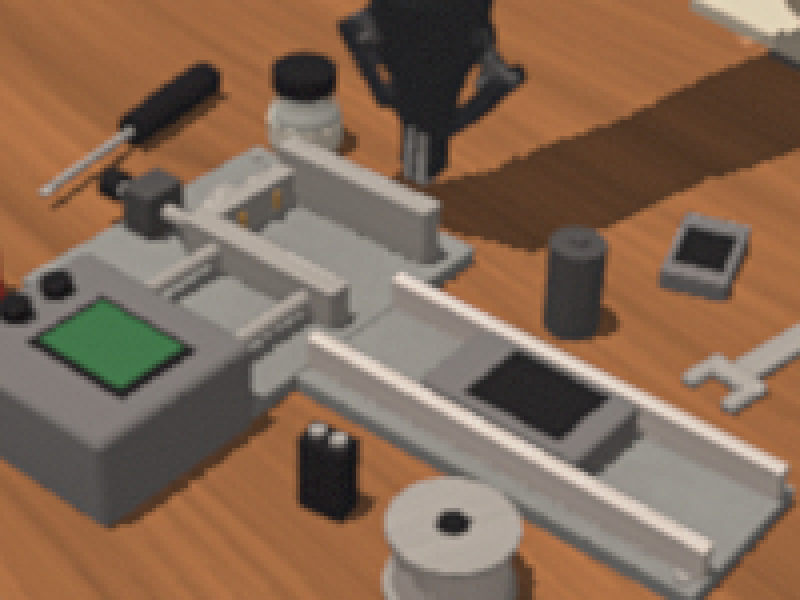

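The hand (tips at about (420,175) in the crop) is behind the front wall and clear of the jar and the cell. Now the push.

```bash
python3 -m crank '0.005 0.004 0 0 0 0.02 1;0.015 0.003 0 0 -0.009 0 1;0.015 0 0 0 0 0 1;0.015 0 0 0 0 0 1;0.015 0 0 0 0 0 1'; python3 d.py -0.034 0 0.026
```

```text
clock: 2.5
eef_pos: [0.5055, -0.0004, 0.0554]
tool_rot: [0.997, 0.08, -0.007, -0.001]
ft_force: [-11.3, 0.5, 0.2]
grip_width: -0.0001
t 2.5 local -0.07676088553168665 -0.004081295712327572 tip z 0.038439233242572445 yaw 0.15980527615417603 F [-11.2817   0.4515   0.1614] grip -8.347497831308094e-05
tool shift [ 0.0429 -0.0045  0.0118] turn [-0.0032  0.0145 -0.0114]
```

```bash
python3 -m crank '0.012 -0.002 0.006 0 0.0145 -0.006 1;0.012 -0.002 0.005 0 0 0 1;0.012 0 0.002 0 0 0 1'; python3 d.py -0.034 0 0.03
```

```text
clock: 2.75
eef_pos: [0.5306, 0.0058, 0.0468]
tool_rot: [0.997, 0.08, -0.01, -0.001]
ft_force: [-11.0, 1.3, 6.8]
grip_width: -0.0002
t 2.75 local -0.05094821082659324 -0.002242676740132194 tip z 0.02976370899529355 yaw 0.15967162335677634 F [-10.9681   1.2617   6.8202] grip -0.0002338878124135773
tool shift [ 0.0169 -0.0024 -0.0006] turn [-0.0039  0.0197 -0.0116]
```

```bash
python3 -m crank '0.012 -0.002 0 0 0.01 0 1;0.012 -0.001 0 0 0 0 1'; python3 d.py -0.034 0 0.03;  python3 -m crank '0.01 0 0 0 0 0 1;0.008 0 0 0 0 0 1'; python3 d.py -0.034 0 0.03
```

```text
clock: 2.92
eef_pos: [0.5447, 0.0085, 0.0471]
tool_rot: [0.997, 0.077, -0.015, 0.001]
ft_force: [-11.5, -0.5, -0.6]
grip_width: 0.0002
t 2.9167 local -0.03660453433553451 -0.0020387977178424324 tip z 0.030058517544284763 yaw 0.15449232487301762 F [-11.482   -0.5059  -0.6265] grip 0.00020476701752507307
tool shift [ 0.0026 -0.0021 -0.    ] turn [-0.0013  0.0292 -0.0167]
clock: 3.08
eef_pos: [0.5496, 0.0093, 0.0471]
tool_rot: [0.997, 0.075, -0.028, -0.0]
ft_force: [-22.4, -1.3, 10.9]
grip_width: 0.0001
t 3.0833 local -0.03161498264633149 -0.002042278055096332 tip z 0.030138262508500067 yaw 0.15122520358566321 F [-22.4384  -1.2614  10.9377] grip 0.00010215911554141645
tool shift [-0.0024 -0.002   0.0003] turn [-0.0055  0.0563 -0.0201]
```

```bash
python3 -m crank '0.009 0 0 0 0.01 0 1;0.009 0 0 0 0.01 0 1'; python3 d.py -0.034 0 0.03;  python3 -m crank '-0.015 0 0 0 0 0 1;-0.02 0 0 0 0 0 1;-0.02 0 0 0 0 0 1;-0.02 0 0 0 0 0 1'; python3 d.py -0.135 0 0.03
```

```text
clock: 3.25
eef_pos: [0.5495, 0.0093, 0.0473]
tool_rot: [0.997, 0.074, -0.037, -0.001]
ft_force: [-20.8, -1.3, 9.7]
grip_width: -0.0001
t 3.25 local -0.03170147423472021 -0.001998560487877459 tip z 0.030334659171319084 yaw 0.14766587146705173 F [-20.7523  -1.2639   9.6978] grip -0.00014214324639528193
tool shift [-0.0023 -0.0019  0.0005] turn [-0.0092  0.0728 -0.0238]
clock: 3.58
eef_pos: [0.4764, -0.0051, 0.0604]
tool_rot: [0.997, 0.07, -0.034, -0.001]
ft_force: [-0.6, -0.9, 0.4]
grip_width: 0.0003
t 3.5833 local -0.10620234988865167 -0.003779746665533639 tip z 0.04336483431430386 yaw 0.14117322205763094 F [-0.5842 -0.868   0.3839] grip 0.00034959878900714224
tool shift [-0.0279 -0.0028  0.0153] turn [-0.0075  0.0671 -0.0302]
```

```bash
python3 -m crank '-0.02 0 0 -0.004 0.034 -0.015 1;-0.02 0 -0.02 -0.004 0.034 -0.015 1;0 0 -0.04 0 0 0 1;0 0 -0.04 0 0 0 1'; python3 d.py 0 0.28 0.13; python3 - <<'E'
from workcell import viewer
import cv2
im=viewer.camera("top")[100:250,165:365]
cv2.imwrite("pics/crop1.png",cv2.resize(im[:,:,::-1],None,fx=4,fy=4,interpolation=2))
E
```

```text
clock: 3.92
eef_pos: [0.4246, -0.0147, 0.1638]
tool_rot: [0.997, 0.082, -0.004, 0.0]
ft_force: [2.2, -0.5, -0.6]
grip_width: -0.0002
t 3.9167 local -0.15890125275795752 -0.004349635788874706 tip z 0.14682607237041556 yaw 0.16397186204694372 F [ 2.2281 -0.505  -0.5563] grip -0.00023618253576960846
tool shift [ 0.157  -0.2855  0.0156] turn [-0.0007  0.0088 -0.0072]
```

View pics/crop1.png

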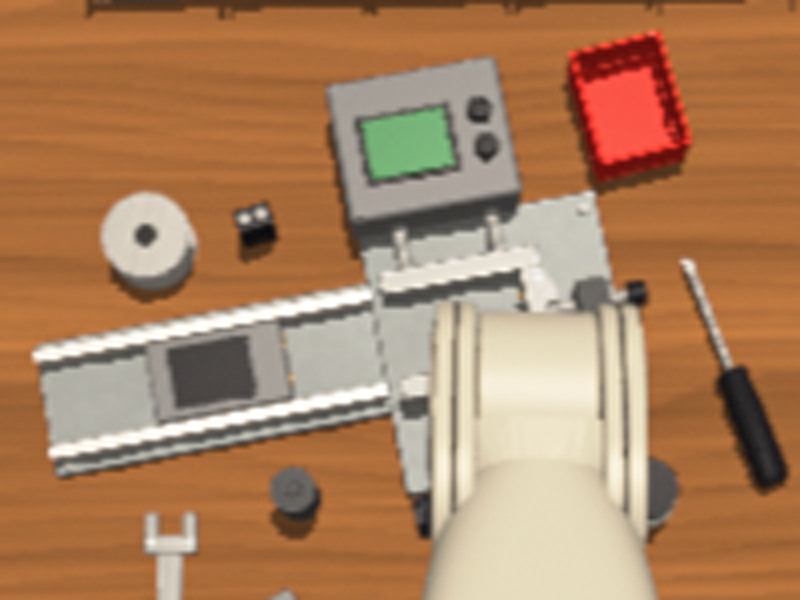

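The shuttle's far wall went from V≈330 to about 273, or 40 mm, so it is latched at mid position. The bystanders haven't moved. Next is the pack.

```bash
python3 -m crank '0.0157 -0.028 0.001 0 0.009 -0.007 1;0.0157 -0.028 0.001 0 0 0 1;0.0157 -0.028 0.001 0 0 0 1;0.0157 -0.028 0.001 0 0 0 1;0.0157 -0.028 0.001 0 0 0 1;0.0157 -0.028 0.001 0 0 0 1;0.0157 -0.028 0.001 0 0 0 1;0.0157 -0.028 0.001 0 0 0 1;0.0157 -0.028 0.001 0 0 0 1;0.0157 -0.028 0.001 0 0 0 1;0 0 0 0 0 0 1'; python3 d.py 0 0.27 0.05
```

```text
clock: 4.88
eef_pos: [0.5696, 0.197, 0.2155]
tool_rot: [0.987, 0.151, 0.036, -0.039]
ft_force: [0.6, 0.6, -0.3]
grip_width: -0.0003
t 4.8833 local 0.02012522732772816 0.17951786352788804 tip z 0.1984554051009087 yaw 0.30173930108858077 F [ 0.6294  0.5761 -0.2565] grip -0.0002795725892680347
tool shift [-0.0204 -0.0822  0.1532] turn [-0.0725 -0.0779  0.1332]
```

```bash
python3 -m crank '-0.005 -0.02 0.015 -0.035 -0.04 0.065 1;-0.005 -0.02 0.015 -0.035 -0.04 0.065 1;-0.005 -0.02 0.02 0 0 0 1;0 -0.015 0.02 0 0 0 1;0 0 0 0 0 0 1'; python3 d.py 0 0.27 0.06
```

```text
clock: 5.3
eef_pos: [0.5639, 0.1904, 0.163]
tool_rot: [0.988, 0.148, 0.004, -0.031]
ft_force: [-0.2, -1.0, -1.0]
grip_width: -0.0001
t 5.3 local 0.013385195141150129 0.1739911360112043 tip z 0.14598820743281044 yaw 0.2973595844126688 F [-0.2229 -1.0185 -0.9651] grip -9.991429478701972e-05
tool shift [-0.0027 -0.0916  0.0916] turn [-0.0611 -0.0133  0.1266]
```

```bash
python3 -c "
from workcell import readout as r
o=r.get_obs();print(o['joint_pos'].round(3),o['joint_vel'].round(3),o['tau'].round(2),o['ft_force'])"; python3 -m crank '0 -0.02 0 0 0 0 1;0 -0.02 0 0 0 0 1'; python3 -c "
from workcell import readout as r
o=r.get_obs();print(o['joint_pos'].round(3),o['joint_vel'].round(3))"; python3 d.py 0 .27 .06
```

```text
[0.297 0.462 0.097 1.189 0.06  3.141] [-0.032 -0.065  0.057  0.07  -0.017  0.001] [  0.34 -48.93  26.28  -0.95   0.28  -0.  ] [-0.22292033 -1.01850661 -0.96509371]
clock: 5.47
eef_pos: [0.5586, 0.2093, 0.1691]
tool_rot: [0.986, 0.161, 0.004, -0.038]
ft_force: [0.1, -0.0, -0.6]
grip_width: 0.0001
[0.323 0.458 0.107 1.2   0.074 3.141] [ 0.161 -0.03   0.071  0.064  0.074 -0.   ]
t 5.4667 local 0.011334809287054354 0.19346587412551508 tip z 0.1521277617924952 yaw 0.3238129194672863 F [ 0.0814 -0.0025 -0.6056] grip 0.00012270687748568802
tool shift [-0.0014 -0.0704  0.0976] turn [-0.075  -0.0146  0.1533]
```

Joint 6 is at the end of its range, so I'll turn the tool a quarter turn back and push with the other side of the fingers.

```bash
sed -i 's/T=np.array.*/T=np.array([[-s,c,0],[c,s,0],[0,0,-1]]); T=T.T/;' d.py; python3 -c "
import re;t=open('d.py').read();t=t.replace('T=np.array([[-s,c,0],[c,s,0],[0,0,-1]]); T=T.T','T=np.array([[-s,c,0],[c,s,0],[0,0,-1]]).T');open('d.py','w').write(t)"
python3 -m crank '0 0 0 0 0 -0.12 1;0 0 0 0 0 -0.12 1;0 0 0 0 0 -0.12 1;0 0 0 0 0 -0.12 1;0 0 0 0 0 -0.12 1;0 0 0 0 0 -0.12 1;0 0 0 0 0 -0.12 1;0 0 0 0 0 -0.12 1;0 0 0 0 0 -0.12 1;0 0 0 0 0 -0.12 1;0 0 0 0 0 -0.12 1;0 0 0 0 0 -0.12 1;0 0 0 0 0 -0.12 1'; python3 d.py 0 .27 .06
```

```text
clock: 6.55
eef_pos: [0.5663, 0.2205, 0.2042]
tool_rot: [0.561, 0.826, 0.051, -0.012]
ft_force: [0.6, -0.0, -0.1]
grip_width: 0.0005
t 6.55 local 0.020860133129644166 0.20322863918603792 tip z 0.18715067676084662 yaw 1.9509233618444455 F [ 0.58   -0.0075 -0.0518] grip 0.0004734894215252371
tool shift [ 0.0598 -0.0159  0.1313] turn [ 0.0626 -0.0831  0.206 ]
```

```bash
python3 -m crank '0.015 -0.005 0.01 0.03 -0.04 0.1 1;0.015 -0.005 0.01 0.03 -0.04 0.1 1;0.015 -0.005 0.02 0 0 0 1;0.01 0 0.02 0 0 0 1'; python3 d.py 0 .265 .06
```

```text
clock: 6.88
eef_pos: [0.5453, 0.2742, 0.161]
tool_rot: [0.643, 0.766, 0.013, 0.007]
ft_force: [-0.2, -0.5, -0.6]
grip_width: 0.0
t 6.8833 local 0.00928139324973909 0.2597203777971792 tip z 0.1440174371492367 yaw 1.7446277568680135 F [-0.2319 -0.5014 -0.5787] grip 3.094237849464662e-05
tool shift [ 0.0048 -0.0116  0.0838] turn [ 0.0278 -0.0062  0.0025]
```

```bash
python3 -m crank '0.003 -0.005 0.028 0.014 -0.003 0 1;0.002 -0.005 0.028 0.014 -0.003 0 1;0 -0.002 0.025 0 0 0 1'; python3 d.py 0 .265 .022
```

```text
clock: 7.13
eef_pos: [0.5379, 0.2858, 0.0879]
tool_rot: [0.641, 0.768, 0.009, 0.003]
ft_force: [1.1, -1.2, -0.8]
grip_width: 0.0001
t 7.1333 local 0.00391764069590389 0.27238663641539695 tip z 0.0708529957370181 yaw 1.7509536896862359 F [ 1.1321 -1.1954 -0.8494] grip 0.00014364719997600245
tool shift [-0.0077 -0.0048  0.0487] turn [ 0.0173 -0.0079  0.0089]
```

```bash
python3 -m crank '-0.004 -0.003 0.02 0.012 -0.004 0.008 1;-0.003 -0.001 0.018 0.005 -0.004 0 1;0 0 0.008 0 0 0 1;0 0 0 0 0 0 1'; python3 d.py 0 .245 .022; python3 - <<'E'
from workcell import viewer
import cv2
cv2.imwrite("pics/s2.png",cv2.resize(viewer.camera("scene")[160:310,180:380],(800,600),interpolation=2)[:,:,::-1])
E
```

```text
clock: 7.47
eef_pos: [0.5348, 0.2817, 0.0424]
tool_rot: [0.642, 0.767, 0.001, -0.0]
ft_force: [-0.1, -0.4, -0.8]
grip_width: -0.0002
t 7.4667 local 0.00016951159042567082 0.2689156025989188 tip z 0.025445709306303396 yaw 1.7472370877459429 F [-0.1105 -0.3926 -0.7528] grip -0.00022701371249274861
tool shift [-0.0239 -0.0003  0.0034] turn [ 0.0017 -0.0019  0.0052]
```

View pics/s2.png

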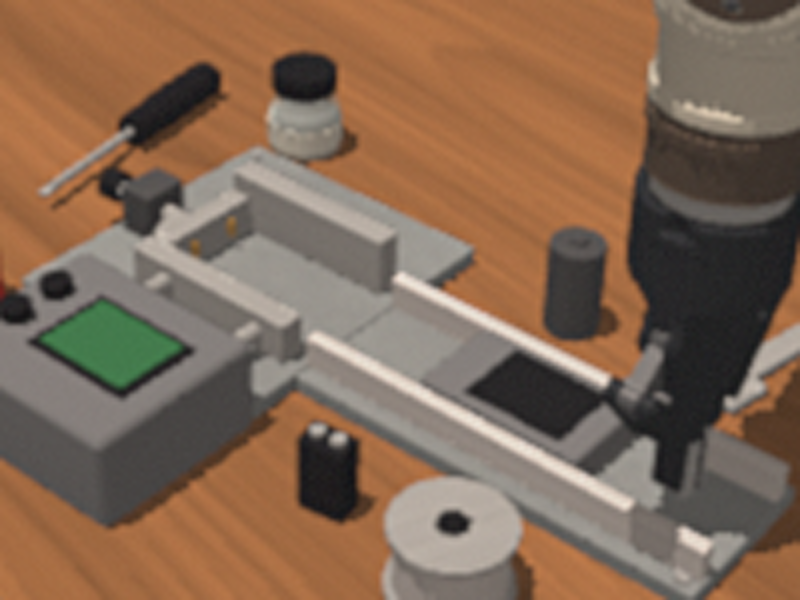

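The shuttle's pocket lines up with the track, and the fingers are in the track behind the pack. I'll push along −y, which is tool −x.

```bash
python3 -m crank '-0.01 0 0.003 0 0 0.005 1;-0.012 0 0.001 0 0 0 1;-0.014 0 0 0 0 0 1;-0.014 0 0 0 0 0 1'; python3 d.py 0 .061 .021
```

```text
clock: 7.85
eef_pos: [0.5481, 0.2342, 0.0455]
tool_rot: [0.642, 0.767, 0.008, 0.002]
ft_force: [0.3, 0.4, -0.9]
grip_width: 0.0002
t 7.85 local 0.005250018786075221 0.21979602780032242 tip z 0.028472484120288438 yaw 1.7469690933048092 F [ 0.3061  0.3596 -0.864 ] grip 0.00020186537320550845
tool shift [-0.1588 -0.0061  0.0063] turn [ 0.0145 -0.0071  0.0049]
```

```bash
python3 -m crank '-0.012 -0.003 0.005 0.008 -0.005 0.004 1;-0.012 -0.003 0.003 0.004 0 0 1;-0.012 0 0.002 0 0 0 1'; python3 d.py 0 .061 .021;python3 -m crank '-0.012 -0.002 0.002 0.003 -0.002 0.003 1;-0.012 -0.001 0.002 0.003 0 0 1;-0.012 0 0.002 0 0 0 1'; python3 d.py 0 .061 .021
```

```text
clock: 8.1
eef_pos: [0.5516, 0.1942, 0.0388]
tool_rot: [0.645, 0.764, 0.005, 0.001]
ft_force: [-0.5, 2.7, 1.6]
grip_width: 0.0002
t 8.1 local 0.0018277085603962788 0.17984858995005892 tip z 0.021770624079350813 yaw 1.7403316411524616 F [-0.525   2.6769  1.5686] grip 0.0002467428601615464
tool shift [-0.1189 -0.0016  0.0001] turn [ 0.0094 -0.0058 -0.0017]
clock: 8.35
eef_pos: [0.5561, 0.1549, 0.0334]
tool_rot: [0.646, 0.763, 0.004, -0.0]
ft_force: [-0.4, 2.0, 1.2]
grip_width: 0.0004
t 8.35 local -0.00040075368648960497 0.14030094561732093 tip z 0.016396736389209916 yaw 1.7363856902072254 F [-0.3834  2.0135  1.2016] grip 0.0003674254385295853
tool shift [-0.0793  0.0009 -0.0051] turn [ 0.0062 -0.006  -0.0056]
```

```bash
python3 -m crank '-0.012 0 -0.002 0.003 -0.002 -0.003 1;-0.012 0 0 0.003 0 0 1;-0.012 0 0 0 0 0 1'; python3 d.py 0 .061 .021;python3 -m crank '-0.01 0 0 0 0 0 1;-0.01 0 0 0 0 0 1'; python3 d.py 0 .061 .021
```

```text
clock: 8.6
eef_pos: [0.5617, 0.1151, 0.0339]
tool_rot: [0.645, 0.764, 0.0, -0.002]
ft_force: [0.7, 2.5, 2.0]
grip_width: -0.0001
t 8.6 local -0.001639024299453725 0.1001247867000875 tip z 0.016937702200052057 yaw 1.7392551510825103 F [0.7168 2.5123 1.9509] grip -0.00011806703263816706
tool shift [-0.0391  0.0017 -0.0042] turn [-0.0023 -0.0038 -0.0027]
clock: 8.77
eef_pos: [0.5655, 0.0928, 0.0337]
tool_rot: [0.645, 0.764, 0.0, -0.002]
ft_force: [0.2, 3.1, 1.8]
grip_width: -0.0
t 8.7667 local -0.0017291770507148231 0.07756852675860562 tip z 0.016665438324177106 yaw 1.738591940370105 F [0.2434 3.1039 1.7579] grip -1.5162949256614467e-05
tool shift [-0.0165  0.0018 -0.0044] turn [-0.0023 -0.0043 -0.0034]
```

```bash
python3 -m crank '-0.008 0 -0.002 0 0 0 1;-0.006 0 -0.001 0 0 0 1'; python3 d.py 0 .061 .021;python3 -m crank '-0.005 0 0 0 0 0 1;-0.004 0 0 0 0 0 1'; python3 d.py 0 .061 .021
```

```text
clock: 8.93
eef_pos: [0.5671, 0.0756, 0.0357]
tool_rot: [0.646, 0.763, -0.001, -0.003]
ft_force: [0.6, -0.2, 0.1]
grip_width: 0.0003
t 8.9333 local -0.003078826000683042 0.06026380093947188 tip z 0.018703525332854402 yaw 1.7369120788340418 F [ 0.5761 -0.2147  0.0624] grip 0.00031221820435183077
tool shift [ 0.0008  0.0031 -0.0023] turn [-0.0052 -0.0024 -0.0051]
clock: 9.1
eef_pos: [0.5669, 0.0732, 0.0359]
tool_rot: [0.645, 0.764, 0.005, -0.011]
ft_force: [-2.5, 15.8, 1.4]
grip_width: -0.0002
t 9.1 local -0.003665522995403181 0.05798881901639331 tip z 0.018925705768306725 yaw 1.7403326995447816 F [-2.5196 15.7726  1.3787] grip -0.0002057426582511696
tool shift [ 0.0031  0.0036 -0.002 ] turn [-0.006  -0.0231 -0.0016]
```

```bash
python3 -m crank '-0.005 0.001 0 0 0 0 1;-0.005 0.001 0 0 0 0 1'; python3 d.py 0 .061 .021;python3 -m crank '0.015 0 0 0 0 0 1;0.02 0 0 0 0 0 1;0.02 0 -0.01 0 0 0 1;0.02 0 -0.035 0 0 0 1;0 0 -0.04 0 0 0 1;0.02 0 -0.03 0 0 0 1;0 0 0 0 0 0 1'; python3 d.py; python3 - <<'E'
from workcell import viewer
import cv2
cv2.imwrite("pics/s3.png",cv2.resize(viewer.camera("scene")[160:310,180:380],(800,600),interpolation=2)[:,:,::-1])
im=viewer.camera("top")[100:250,165:365]
cv2.imwrite("pics/crop3.png",cv2.resize(im[:,:,::-1],None,fx=4,fy=4,interpolation=2))
E
```

```text
clock: 9.27
eef_pos: [0.5669, 0.0731, 0.0361]
tool_rot: [0.642, 0.767, 0.011, -0.021]
ft_force: [-4.7, 14.2, 5.9]
grip_width: 0.0001
t 9.2667 local -0.0036808213745949964 0.05786790484019929 tip z 0.019114541313948893 yaw 1.7476020202424243 F [-4.7361 14.1855  5.9435] grip 8.614183971356707e-05
tool shift [ 0.0032  0.0037 -0.0018] turn [-0.0098 -0.0458  0.0058]
clock: 9.85
eef_pos: [0.547, 0.1616, 0.1547]
tool_rot: [0.642, 0.767, 0.003, -0.024]
ft_force: [0.8, 0.2, -0.4]
grip_width: 0.0002
t 9.85 local -0.008242833874444935 0.1484874041193941 tip z 0.137657929623075 yaw 1.7471297141123454 F [ 0.8474  0.1914 -0.3523] grip 0.00016377343244666193
```

View pics/crop3.png

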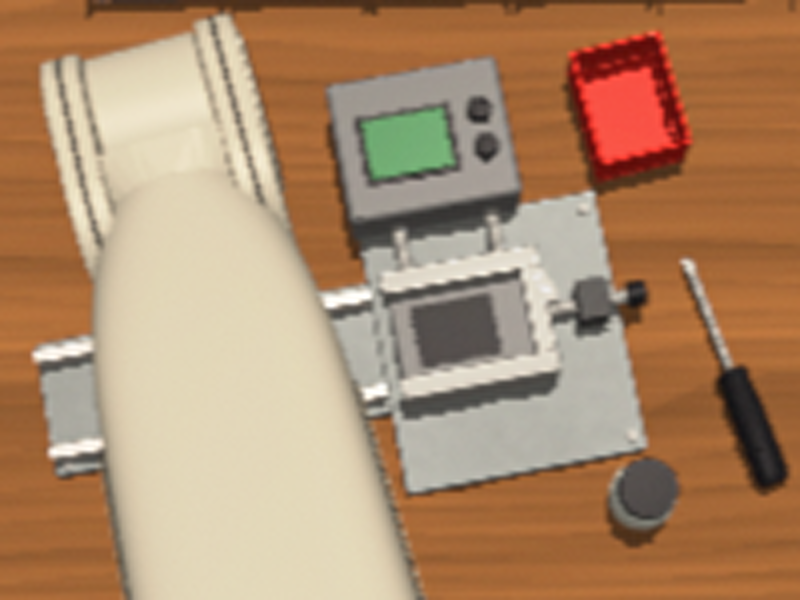

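View pics/s3.png

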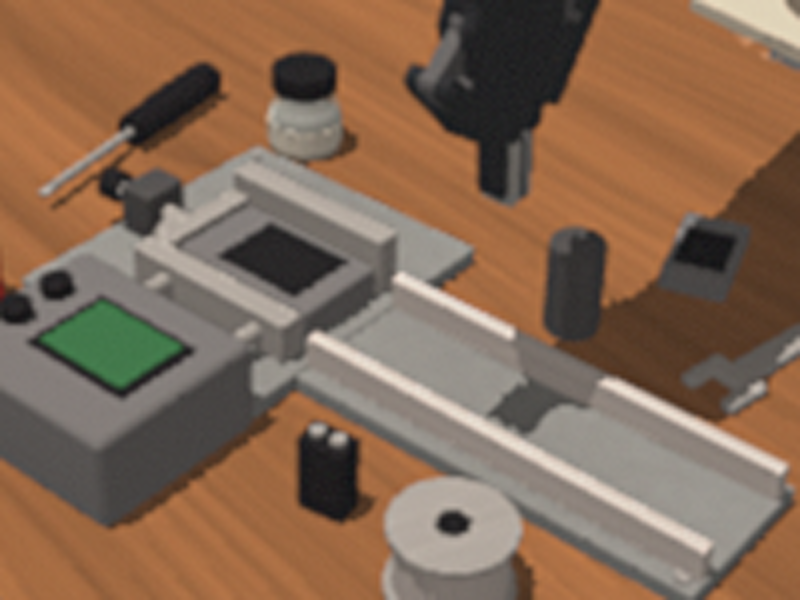

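The pack sits in the pocket, at (395–535, 280–375) in the top crop, against the end wall and flush at the mouth. The shuttle is still at mid position, the hand is clear, and the bystanders in view haven't moved.

```bash
python3 -c "
from workcell import order; print(order.job_done())"
```

```text
the job is handed in; nothing more can be done
None
```

The job is done and handed in at about 10 s on the robot's clock, well inside the 48 s limit.

- **Shuttle:** I pushed it with the closed fingers until the force rose to about 22 N and it stopped moving, which I took as the far-end hard stop. I then backed the hand off. In the top view its far wall had moved about 40 mm, so it latched at mid position, and the pocket lined up with the track.
- **Pack:** I pushed it along the track with about 2–3 N until it stopped firmly at about 16 N. The fingers ended within about 3 mm of where I expected them for a pack fully home.
- **Final pictures:** These show the pack against the pocket's end wall and flush at the mouth, with the shuttle still latched and the hand clear. The bystanders I could see were where they started.

**What went less smoothly:**
- **Joint 6:** it ran up to the end of its range (3.141 rad) on the way to the track. I turned the tool back a quarter turn before pushing the pack.
- **Hand drift:** the hand's height and tilt drifted by up to about 12 mm and 4° during contact moves, and I corrected this as I went.
- **Tester position:** my estimate was off by up to about 5 mm at the head's corners. This didn't affect either push.

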